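# Take the spring-bar handle off the griddle pan

## Robot

A 6-joint arm with a two-finger parallel gripper is mounted at the origin on a cart in front of the work surface, level with it; the furniture and walls round the work are solid. World frame = base frame: x ahead of the robot, y to its left, z up, the work surface at z = 0. Lengths are in mm, angles in degrees, forces in N, time in s.
With the tool pointing down it reaches from about 250 to 850 mm from the base axis. Payload 12.5 kg.
Tool frame: the origin (TCP) lies where the fingers leave the gripper's body, on its centre line; the fingertips stand 84 mm ahead of it and the grasp point (between the pads) lies grasp_offset ahead of it (grasp_offset is the distance from the TCP to the grasp point, in mm); x points along the fingers, y is the direction in which the jaws open and shut, and the axes are right-handed (so a half turn about x gives the same grasp; the last joint's range is limited). The gripper opens to 93 mm and grips with 3 to 60 N. Pads are 15 mm wide; open, the fingers measure 128 mm over their backs; the gripper's body (75 mm by 188 mm) begins 65 mm behind the grasp point.
Start: joints at [62.132, 20.094, 94.641, -0, 65.266, -4.847], TCP at [215.06, 506.196, 302.733] pointing down, gripper open.
Joint ranges: [-157.81, 157.81], [-45, 120.19], [0.68, 151.7], [-89.99, 269.99], [4.06, 180], [-164.3, 164.3]. Speed limits (degrees/s): [127.2, 127.2, 159.86, 180, 180, 180].

## Interface

Orientations are given as a 3x3 rotation matrix whose columns are the frame's x, y, z axes.
In Python, from cell import * gives the robot as it stands. The module is installed in compiled form; this text tells all that it offers.
- The arm moves only by the tool step_arm, never from a script. Its argument "deltas" is a list of rows, each a list of 7 numbers: the turn, a rotation vector about the tool's x, y, z in units of 5 degrees (1.0 is 5 degrees), then the shift along the tool's x, y, z in units of 25 mm (1.0 is 25 mm), then the finger opening in mm, from 0 to 93. In form: [[rx, ry, rz, tx, ty, tz, grip], ...]. A call has 1 to 20 rows; each row shifts and turns the commanded pose from where the row before left it, along the tool's axes as they then stand; what a row does not reach is not made up. A row lasts 1/10 s, in which the tool goes at most 50 mm and 8.59 degrees, less where a joint would pass 70% of its speed; a pose out of reach is approached as far as the arm can. A call is refused whole if a number of a shift passes 1 or a number of a turn 1, either way. A call with a gripper value outside its range is refused whole. The fingers move at their own pace and stop on an object; "squeeze" is the grip in N (left out, the last holds). Time passes only in rows, so rows that do not move let the fingers close. It gives the time, the measured TCP pose, the force and the opening at its end, in the units of the state.
- sense(): the state, without advancing time (a new reading comes with each control period).
- capture(name): name is "side" or "top"; returns the picture (420x560x3 uint8, blue, green, red); there is no depth.
- camera_info(name): a dict with "fx", "fy", "cx", "cy" (pixels), "extrinsics" (4x4, takes a point from camera to world coordinates). Camera axes: x right, y down, z forward; pixel columns grow to the right and rows downward; lengths in mm; the calibration is good to about 2 mm. A picture is of the moment at which its call begins. camera_info takes no time and is no camera call.
- job_done(): hands the job in, once; it reports no verdict.
Trained networks look in the newest picture that a camera, given by its name, has taken for a name from the list of things; names that differ only in an ending like _2 or _b are one class to them, and where a whole thing is asked for, a point or a joint stands for the part that bears it (a point fixed in the world has none). Each returns a list of dicts, best first, with "score" (0 to 1); they miss things now and then, are a little off and sometimes report something else, mostly with a low value. They report only what shows in the picture. A call takes as long as a camera call.
- masks_of(camera, name): "pixels" (420x560 bool, what is visible of it) and "xy" ([column, row] in pixels, amid what is visible of it).
- tip_of(camera, name): "xy" ([column, row] in pixels: a listed point, or the origin of a listed thing).
The state is a dict: "time": time; "joint_pos": joint angles; "qvel": joint speeds; "tau": joint torques, N m; "tcp_pos": TCP position; "ee_rot": TCP orientation; "wrist_force": force on the tool from outside, world axes, zero at the start; "torque": the same for the moment, N m; "finger_gap": finger opening in mm.
Only numpy, scipy, OpenCV 4.12 (cv2) and the standard library are available. Lean on these libraries where they do the work, as an engineer would, in place of code of your own. Each camera call takes 0.05 s, during which the arm holds its last target. There are 200 camera calls.

## Task

The griddle pan on the wooden hob cover is to go into the dishwasher, so take off its wooden handle first: with the forked tool from the stand, draw the spring bar back by its collar, away from the handle, gently and without forcing it against its stop, until the handle pops up. Put the tool back in its stand and lay the handle down on the iron trivet without dropping it; leave the pepper mill and the spice jar alone.

Things in the scene. Friction and masses are not known exactly. Their poses are not given: they have to be found in the camera images.
- griddle: square black griddle pan, 180 x 180 x 38 mm, standing fixed on the wooden hob cover. Origin: centre of its underside; x and y along its sides, z up. Its take-off handle sits in a channel on its -y side and is locked by a spring bar that lies along the pan's x axis on the channel's -x side.
- channel (a point): middle of the channel's floor (axes as the pan's; 8 mm above the pan's underside). Channel: 67 mm long (y), 27 mm wide inside, walls 5 mm thick with tops 38 mm above the pan's underside, open at the top and at its -y end. The handle's tongue stands in it on a sprung ejector plate that pushes it up.
- bar_root (a point): point on the spring bar's axis where it leaves the outer face of the channel's -x wall (axes as the pan's). The bar, 5 mm thick, runs along -x through a round collar clamped on it (18 mm across, 4 mm thick) to a spring housing 48 mm from the wall (26 mm wide, top 12 mm above the axis). The gap from wall to collar is 12 to 28 mm, differs each start and is not measured. A rail lies 15 mm below.
- release_bar (a joint): travel of the spring bar in m: 0 with its tip home in the tongue's hole, growing as the collar is drawn along the pan's -x, hard stop at 0.014. About 3 N to start (plus friction of the loaded tip), 5 N at full travel. The handle comes free after 9 to 13 mm and then pops up. Let go, the bar springs back lightly against the tongue's side. Bends if pressed with over 20 N.
- handle: griddle handle, 0.13 kg, 24 mm wide (x): steel tongue 60 mm long (y -30 to +30 mm), 34 mm high, with a cross hole for the bar; then a wooden grip, y -29 to -107 mm, z 14 to 34 mm. Origin: centre of the tongue's underside, z up. Locked: parallel to the pan, 12 to 15 mm above the pan's underside; freed: 24 mm above it, then lifts straight up. Balances about 20 mm from the origin towards the grip.
- handle_grip (a point): centre of the wooden grip part, 60 mm to -y of the handle's origin and 24 mm above its underside; pinch it across x. Frame parallel to the handle's.
- fork_tool: forked tool, 94 mm tall, 0.09 kg, prongs down in its stand. Origin: midway between the prong tips, z up. Prongs 5 mm (x) by 4 mm (y), 30 mm long, 9 mm gap along x; then a neck 19 x 6 mm, a flange 44 x 32 mm at z 40 to 44 mm, a handle 22 (x) by 16 mm (y) up to z 94 mm. Use: upright, its y along the bar, prongs astride the bar between wall and collar, tips 8 to 12 mm below the bar's axis.
- fork_grip (a point): centre of the tool's black handle, 68 mm above the prong tips; frame parallel to the tool's.
- tool_stand: fixed wooden stand, 76 x 66 x 52 mm, on the hob cover; origin at the centre of its underside. Its upright slot, 29 mm (x) by 16 mm (y), takes prongs and neck of the tool with 5 mm of play all round; the flange rests on the top, the prong tips then 12 mm above the stand's underside.
- trivet: round black iron trivet, 238 mm across, flat top at 20 mm, fixed on the worktop (z = 0) right of the hob cover; origin at the centre of its underside.
- pepper_mill: wooden pepper mill, 58 mm across and 150 mm tall, a bystander; origin at the centre of its underside.
- spice_jar: small spice jar, 39 mm across and 75 mm tall, a bystander; origin at the centre of its underside.
- hob_cover: fixed wooden board, 420 mm (x) by 660 mm (y), over the hob: its flat top is 86 mm above the worktop (z = 0.086). Pan and tool stand are on it. Origin: centre of its footprint at worktop height.

How it is judged (in metres and radians):
On the way:
1. the spring bar is drawn back with the forked tool and the handle has popped up (z of handle in the frame of griddle above 0.021 m and value of joint release_bar above 0.004 m and contact force between fork_tool and release_bar above 0.5 N), for 0.1 s.
At the end, for the whole second after the job is handed in: The handle lies at rest on the trivet (its origin within 100 mm of the trivet's centre and below 60 mm), and the forked tool stands at rest in its stand, upright within 0.15 rad, flange down on the top (prong tips within 12 mm of the stand's axis and under 16 mm above its underside) (horizontal distance between handle and trivet below 0.1 m and height (world z) of handle below 0.06 m and contact force between handle and trivet above 0.3 N and linear speed of each of handle, fork_tool below 0.02 m/s and horizontal distance between fork_tool and tool_stand below 0.012 m and z of fork_tool in the frame of tool_stand below 0.016 m and angle between fork_tool's own z axis and vertical below 0.15 rad); the robot touches nothing.
It fails at once if the spring bar is forced (more than 20 N from the tool) (contact force between fork_tool and release_bar above 20 N).
It fails at once if the bar is worked with the fingers instead of the tool (contact force between the fingers and release_bar above 2 N).
It fails at once if the handle is dropped (falling free faster than 0.8 m/s) (linear speed of handle above 0.8 m/s and contact force between the fingers and handle below 0.1 N).
It fails at once if the pepper mill or the spice jar is shifted by more than 30 mm or knocked over (distance of any of pepper_mill, spice_jar from where it was at the start of the episode above 0.03 m or angle between any of pepper_mill, spice_jar's own z axis and vertical above 0.5 rad).
It also fails if it takes over 64 s, if anything falls off the work surface, if the arm or the gripper's body presses on something with over 40 N, if the wrist force passes 120 N, or if a joint passes its speed limit or range.

## Working session

There is one attempt and no reset: what is moved stays moved. The work goes in short steps, Python scripts to look and compute and a tool call to move; the robot and the scene stay as the last step left them, time stands still between calls to the robot, and variables do not carry over. Pictures are saved under pics/ and viewed, about 8 in all and at most 12, crops included, and the job is handed in when it is done.

Besides the shell and the picture viewer there is one more tool, called after ">>>" as name([rows], argument=value, ...), one row to a line, values as JSON. step_arm: Moves the arm, as the interface text tells. Its arguments: {"type":"object","properties":{"deltas":{"type":"array","items":{"type":"array","items":{"type":"number"}}},"squeeze":{"type":"number"}},"required":["deltas"]}

```bash
mkdir -p pics; python3 - <<'E'
from cell import *
import cv2,numpy as np
s=sense();print({k:np.round(v,3).tolist() for k,v in s.items()})
ims=[]
for c in ["side","top"]:
    im=capture(c);cv2.imwrite(f"pics/{c}0.png",im)
    i=camera_info(c);print(c,i['fx'],i['fy'],i['cx'],i['cy'],np.round(i['extrinsics'],3).tolist())
    for n in ["griddle","channel","bar_root","handle","handle_grip","fork_tool","fork_grip","tool_stand","trivet","pepper_mill","spice_jar","release_bar"]:
        try:
            r=tip_of(c,n); print(c,n,[(np.round(a['xy'],1).tolist(),round(a['score'],2)) for a in r[:2]])
        except Exception as e: print(n,e)
E
```

```text
{'time': 0.0, 'joint_pos': [62.132, 20.125, 94.677, -0.001, 65.265, -4.846], 'qvel': [-0.008, 0.017, 0.053, 0.039, 0.044, -0.105], 'tau': [0.002, -49.732, -28.526, 0.07, 0.026, -0.0], 'tcp_pos': [214.953, 505.987, 302.189], 'ee_rot': [[-0.001, 0.391, 0.92], [-0.001, 0.92, -0.391], [-1.0, -0.001, -0.0]], 'wrist_force': [0.266, -0.344, -0.495], 'torque': [-0.008, -0.035, -0.018], 'finger_gap': 93.018}
side 486.2682130141202 486.2682130141202 279.33407487622304 211.20039718873792 [[-0.937, -0.15, 0.317, 26.516], [-0.35, 0.387, -0.853, 1279.553], [0.005, -0.91, -0.415, 763.177], [0.0, 0.0, 0.0, 1.0]]
side griddle [([248.3, 220.3], 0.73)]
side channel [([263.0, 207.0], 0.86), ([249.0, 243.9], 0.65)]
side bar_root [([265.3, 199.1], 0.78), ([245.5, 223.6], 0.4)]
side handle [([259.3, 206.8], 0.74), ([247.8, 246.1], 0.41)]
side handle_grip [([266.3, 193.1], 0.44)]
side fork_tool [([263.8, 266.9], 0.73)]
side fork_grip [([264.9, 239.9], 0.6)]
side tool_stand [([266.1, 266.5], 0.9)]
side trivet [([223.5, 323.6], 0.57)]
side pepper_mill [([223.5, 324.7], 0.85)]
side spice_jar [([262.6, 344.4], 
[... 225 characters left out ...]
82648 [[-0.018, -0.862, 0.506, -327.918], [-1.0, 0.022, 0.002, -9.717], [-0.013, -0.506, -0.862, 1502.796], [0.0, 0.0, 0.0, 1.0]]
top griddle [([277.3, 180.4], 0.88)]
top channel [([308.3, 176.9], 0.61)]
top bar_root [([312.2, 178.8], 0.88), ([404.9, 228.4], 0.44)]
top handle [([312.0, 178.4], 0.54)]
top handle_grip [([328.7, 171.5], 0.77)]
top fork_tool [([211.5, 219.5], 0.65)]
top fork_grip []
top tool_stand [([209.5, 217.9], 0.67)]
top trivet [([406.7, 230.5], 0.73)]
top pepper_mill [([170.0, 219.7], 0.62)]
top spice_jar [([312.6, 176.3], 0.2)]
release_bar it knows: bar_root, channel, fork_grip, fork_tool, griddle, handle, handle_grip, hob_cover, pepper_mill, spice_jar, tool_stand, trivet
```

View pics/side0.png

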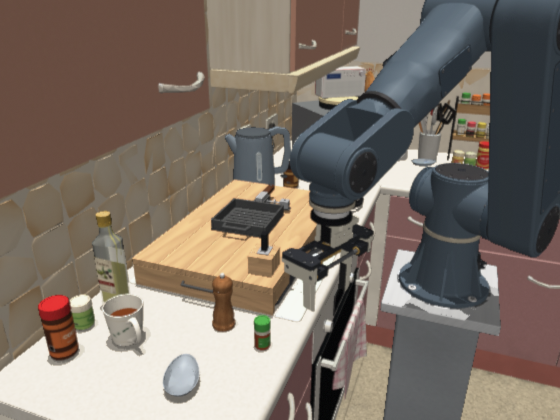

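View pics/top0.png

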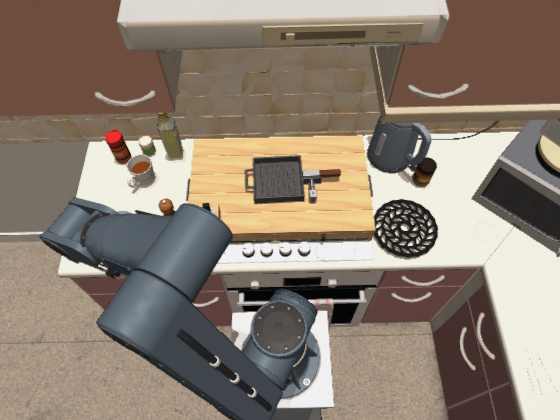

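Side view: stand with fork at (265,258), mill at (223,310), jar at (262,333), pan at (250,215). Top view: pan at (277,180), handle to the right, bar housing at (312,190), trivet at (406,229).

```bash
cat > h.py <<'E'
from cell import *
import cv2,numpy as np
def ray(c,uv):
    i=camera_info(c);E=np.array(i['extrinsics'])
    d=E[:3,:3]@np.array([(uv[0]-i['cx'])/i['fx'],(uv[1]-i['cy'])/i['fy'],1.]);return E[:3,3],d/np.linalg.norm(d)
def onz(c,uv,z):
    o,d=ray(c,uv);return o+d*(z-o[2])/d[2]
def tri(a,b):
    A=np.zeros((3,3));B=np.zeros(3);rs=[ray("side",a),ray("top",b)]
    for o,d in rs:
        P=np.eye(3)-np.outer(d,d);A+=P;B+=P@o
    p=np.linalg.solve(A,B);return p,[np.linalg.norm((np.eye(3)-np.outer(d,d))@(p-o)) for o,d in rs]
def proj(c,p):
    i=camera_info(c);E=np.linalg.inv(np.array(i['extrinsics']));q=E[:3,:3]@np.array(p)+E[:3,3]
    return [i['fx']*q[0]/q[2]+i['cx'],i['fy']*q[1]/q[2]+i['cy']]
def crop(c,im,u,v,w,h,s):
    return cv2.resize(im[v:v+h,u:u+w],None,fx=s,fy=s,interpolation=cv2.INTER_CUBIC)
E
python3 - <<'E'
from h import *
Z={"griddle":86,"channel":94,"bar_root":110,"handle":99,"handle_grip":123,"fork_tool":98,"fork_grip":166,"tool_stand":86,"trivet":0,"pepper_mill":0,"spice_jar":0}
for n,z in Z.items():
    a=tip_of("side",n);b=tip_of("top",n)
    print(n,"S",[np.round(onz("side",x['xy'],z)).tolist() for x in a[:1]],"T",[np.round(onz("top",x['xy'],z)).tolist() for x in b[:1]], [np.round(v).tolist() for v in tri(a[0]['xy'],b[0]['xy'])] if a and b else "")
S=cv2.imread("pics/side0.png");T=cv2.imread("pics/top0.png")
a=crop("s",S,205,175,110,105,3.6);b=crop("t",T,240,145,110,75,3.6)
cv2.imwrite("pics/c1.png",np.hstack([a,np.vstack([b,np.zeros((a.shape[0]-b.shape[0],b.shape[1],3),np.uint8)])]))
print(a.shape)
E
```

```text
griddle S [[612.0, -9.0, 86.0]] T [[611.0, -3.0, 86.0]] [[609.0, -3.0, 89.0], [0.0, 0.0]]
channel S [[601.0, -107.0, 94.0]] T [[618.0, -117.0, 94.0]] [[611.0, -118.0, 92.0], [7.0, 7.0]]
bar_root S [[605.0, -138.0, 110.0]] T [[598.0, -130.0, 110.0]] [[599.0, -130.0, 113.0], [2.0, 2.0]]
handle S [[608.0, -93.0, 99.0]] T [[608.0, -130.0, 99.0]] [[623.0, -132.0, 79.0], [2.0, 2.0]]
handle_grip S [[610.0, -160.0, 123.0]] T [[620.0, -190.0, 123.0]] [[625.0, -192.0, 110.0], [3.0, 3.0]]
fork_tool S [[449.0, 259.0, 98.0]] T [[446.0, 229.0, 98.0]] [[458.0, 232.0, 80.0], [2.0, 2.0]]
fork_grip S [[454.0, 236.0, 166.0]] T [] 
tool_stand S [[451.0, 237.0, 86.0]] T [[459.0, 239.0, 86.0]] [[454.0, 238.0, 88.0], [3.0, 3.0]]
trivet S [[502.0, 398.0, 0.0]] T [[436.0, -472.0, 0.0]] [[1068.0, -800.0, -1063.0], [83.0, 83.0]]
pepper_mill S [[500.0, 402.0, 0.0]] T [[503.0, 401.0, 0.0]] [[502.0, 401.0, -1.0], [1.0, 1.0]]
spice_jar S [[380.0, 436.0, 0.0]] T [[683.0, -142.0, 0.0]] [[749.0, -140.0, -399.0], [171.0, 171.0]]
(378, 396, 3)
```

View pics/c1.png

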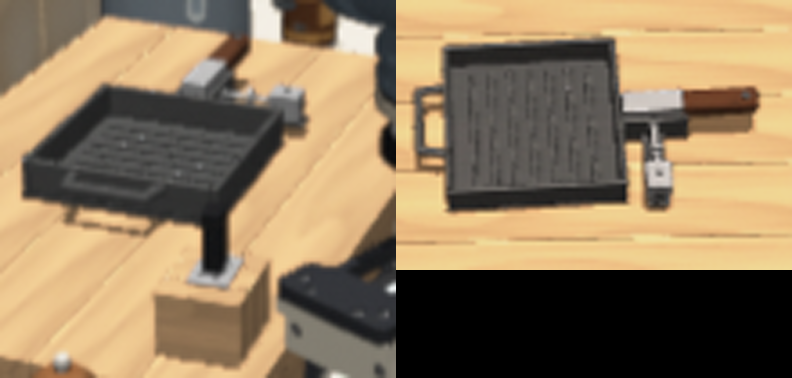

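```bash
cat >> h.py <<'E'
from scipy.optimize import minimize
def boxpts(x,y,yaw,lx,ly,z0,z1):
    c,s=np.cos(yaw),np.sin(yaw)
    return [[x+c*a-s*b,y+s*a+c*b,z] for a in(-lx/2,lx/2) for b in(-ly/2,ly/2) for z in(z0,z1)]
def sil(c,pts,k=4):
    m=np.zeros((420*k,560*k),np.uint8);q=np.array([proj(c,p) for p in pts])
    cv2.fillConvexPoly(m,cv2.convexHull(((q+.5)*k).astype(np.int32)),1);return m>0
def fitbox(masks,x0,dims,k=4):
    M={c:cv2.resize(m.astype(np.uint8),None,fx=k,fy=k,interpolation=cv2.INTER_NEAREST)>0 for c,m in masks.items()}
    def f(p):
        t=0
        for c,m in M.items():
            s=sil(c,boxpts(p[0],p[1],p[2]/100,*dims),k);t+=1-(s&m).sum()/(s|m).sum()
        return t
    best=None
    for y in(-15,0,15):
        X=np.array([x0[0],x0[1],x0[2]*100+y]);r=minimize(f,X,method="Nelder-Mead",options=dict(initial_simplex=[X,X+[10,0,0],X+[0,10,0],X+[0,0,10]]))
        if best is None or r.fun<best.fun:best=r
    return best.x*[1,1,180/np.pi/100],best.fun
E
python3 - <<'E'
from h import *
try: print("go",grasp_offset)
except Exception as e: print(e)
K=np.ones((9,9),np.uint8);M={}
for c in ["side","top"]:
    r=masks_of(c,"griddle")[0];m=cv2.morphologyEx(r['pixels'].astype(np.uint8),cv2.MORPH_OPEN,K);M[c]=m;print(c,r['score'],m.sum())
for ms in ({"top":M["top"]},{"side":M["side"]},M): print(fitbox(ms,[610,-3,0],(180,180,86,124)))
r=masks_of("side","tool_stand")[0];print(r['score'],r['pixels'].sum())
m=cv2.morphologyEx(r['pixels'].astype(np.uint8),cv2.MORPH_CLOSE,K)
print("stand",fitbox({"side":m},[452,238,0],(76,66,86,138)))
f=masks_of("side","fork_tool")[0]['pixels'];ff=((f.astype(np.uint8))|m)
im=cv2.imread("pics/side0.png");im[m>0,1]=255;im[f,2]=255
cv2.imwrite("pics/m1.png",np.hstack([crop("s",im,235,215,70,70,5),crop("s",cv2.imread("pics/side0.png"),235,215,70,70,5)]))
r=masks_of("top","trivet")[0];v,u=np.nonzero(r['pixels']);print("trivet",onz("top",[(u.min()+u.max())/2,(v.min()+v.max())/2],20),(u.min(),u.max(),v.min(),v.max()))
E
```

```text
go 65.3
side 0.65 2057
top 0.8 2321
(array([605.37745662,  -4.16663647,   1.41049488]), np.float64(0.028115621544779645))Traceback (most recent call last):
  File "<stdin>", line 7, in <module>
  File "h.py", line 34, in fitbox
    X=np.array([x0[0],x0[1],x0[2]*100+y]);r=minimize(f,X,method="Nelder-Mead",options=dict(initial_simplex=[X,X+[10,0,0],X+[0,10,0],X+[0,0,10]]))
                                            ~~~~~~~~^^^^^^^^^^^^^^^^^^^^^^^^^^^^^^^^^^^^^^^^^^^^^^^^^^^^^^^^^^^^^^^^^^^^^^^^^^^^^^^^^^^^^^^^^^^^^
    res = _minimize_neldermead(fun, x0, args, callback, bounds=bounds,
                               **options)
    fsim[j] = func(sim[j])
              ~~~~^^^^^^^^
    fx = function(np.copy(x), *(wrapper_args + args))
  File "h.py", line 30, in f
    s=sil(c,boxpts(p[0],p[1],p[2]/100,*dims),k);t+=1-(s&m).sum()/(s|m).sum()
  File "h.py", line 23, in sil
    m=np.zeros((420*k,560*k),np.uint8);q=np.array([proj(c,p) for p in pts])
                                                   ~~~~^^^^^
  File "h.py", line 14, in proj
    i=camera_info(c);E=np.linalg.inv(np.array(i['extrinsics']));q=E[:3,:3]@np.array(p)+E[:3,3]
ValueError: time passes only in moves, steps and waits
```

```bash
python3 - <<'E'
s=open('h.py').read().replace("def ray(","_CI={c:camera_info(c) for c in('side','top')}\ndef ray(").replace("i=camera_info(c)","i=_CI[c]")
open('h.py','w').write(s)
E
python3 - <<'E'
from h import *
K=np.ones((9,9),np.uint8);M={}
for c in ["side","top"]:
    r=masks_of(c,"griddle")[0];m=cv2.morphologyEx(r['pixels'].astype(np.uint8),cv2.MORPH_OPEN,K);M[c]=m
for ms in ({"side":M["side"]},M): print(fitbox(ms,[610,-3,0],(180,180,86,124)))
r=masks_of("side","tool_stand")[0];print(r['score'],r['pixels'].sum())
m=cv2.morphologyEx(r['pixels'].astype(np.uint8),cv2.MORPH_CLOSE,K)
print("stand",fitbox({"side":m},[452,238,0],(76,66,86,138)))
f=masks_of("side","fork_tool")[0]['pixels']
im=cv2.imread("pics/side0.png");im[m>0,1]=255;im[f,2]=255
cv2.imwrite("pics/m1.png",np.hstack([crop("s",im,235,215,70,70,5),crop("s",cv2.imread("pics/side0.png"),235,215,70,70,5)]))
r=masks_of("top","trivet")[0];v,u=np.nonzero(r['pixels']);print("trivet",onz("top",[(u.min()+u.max())/2,(v.min()+v.max())/2],20),(u.min(),u.max(),v.min(),v.max()),sense()['time'])
E
```

```text
(array([605.62641711,   3.09476342,   2.88611737]), np.float64(0.06337204325619883))
(array([606.03135177,  -1.56526409,   2.62050086]), np.float64(0.11918456933190347))
0.94 716
stand (array([453.07464003, 245.70156282,  15.67240769]), np.float64(0.20560429844249473))
trivet [ 435.67577692 -463.03808694   20.        ] (np.int64(374), np.int64(437), np.int64(199), np.int64(257)) 2.65
```

View pics/m1.png

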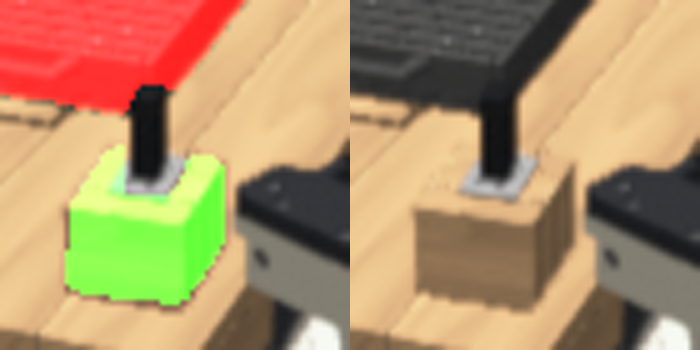

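```bash
python3 - <<'E'
from h import *
g=lambda u,v,z:onz("side",[235+u/5-.4,215+v/5-.4],z)
T=[g(68,208,138),g(188,222,138),g(224,165,138),g(113,150,138)];B=[g(68,287,86),g(185,305,86),g(224,235,86)]
for P in (T,B):
    for a,b in zip(P,P[1:]+P[:1]): d=b-a;print(np.round(a),np.linalg.norm(d).round(),np.degrees(np.arctan2(d[1],d[0])).round())
print(np.mean(T,axis=0))
# flange top z 142 : corners in right panel
F=[g(462-350,190,142),g(515-350,200,142),g(538-350,160,142),g(490-350,150,142)]
for a,b in zip(F,F[1:]+F[:1]): d=b-a;print("fl",np.round(a),np.linalg.norm(d).round(),np.degrees(np.arctan2(d[1],d[0])).round())
print("handle top",g(497-350,92,192), "base",g(498-350,178,142))
for y in np.radians([0,5,10,15,20]): pass
m=masks_of("side","tool_stand")[0]['pixels'];v,u=np.nonzero(m);print(u.min(),u.max(),v.min(),v.max())
for yaw in(0,-.3,-.6,.3): print(yaw,fitbox({"side":cv2.morphologyEx(m.astype(np.uint8),cv2.MORPH_CLOSE,np.ones((9,9),np.uint8))},[450,240,yaw],(76,66,86,138)))
E
```

```text
[481. 286. 138.] 63.0 -172.0
[418. 277. 138.] 63.0 -86.0
[422. 214. 138.] 62.0 5.0
[483. 220. 138.] 66.0 92.0
[485. 279.  86.] 64.0 -175.0
[421. 274.  86.] 74.0 -85.0
[427. 200.  86.] 98.0 54.0
[450.85406321 249.09073204 138.        ]
fl [464. 267. 142.] 30.0 -180.0
fl [434. 267. 142.] 44.0 -84.0
fl [439. 223. 142.] 28.0 -2.0
fl [467. 221. 142.] 45.0 94.0
handle top [451.83408374 247.42494037 192.        ] base [451.37097966 248.27485703 142.        ]
248 279 244 275
0 (array([452.90955393, 245.47547376,  16.15779261]), np.float64(0.20378596323378662))
-0.3 (array([454.01911486, 244.73921347,  14.41857134]), np.float64(0.206758499016082))
-0.6 (array([452.43247312, 247.56531861,  15.68563667]), np.float64(0.20896733617366603))
0.3 (array([452.80140328, 245.48709057,  16.12312181]), np.float64(0.20378596323378662))
```

```bash
python3 - <<'E'
from h import *
m=masks_of("side","tool_stand")[0]['pixels'];m=cv2.morphologyEx(m.astype(np.uint8),cv2.MORPH_CLOSE,np.ones((9,9),np.uint8))
print(fitbox({"side":m},[450,245,0.05],(66,76,86,138)))
s=sense();print(s['tcp_pos'],s['time'])
E
```

```text
(array([453.30224121, 246.68465994,   7.16007405]), np.float64(0.195738287119246))
[215.0495838  506.19646734 302.75371918] 2.75
```

>>> step_arm([
  [1, 0, 0, 0, 0, 0, 60],
  [1, 0, 0, 0, 0, 0, 60],
  [1, 0, 0, 0, 0, 0, 60],
  [1, 0, 0, 0, 0, 0, 60],
  [1, 0, 0, 0, 0, 0, 60],
  [1, 0, 0, 0, 0, 0, 60],
  [1, 0, 0, 0, 0, 0, 60],
  [1, 0, 0, 0, 0, 0, 60],
  [1, 0, 0, 0, 0, 0, 60],
  [1, 0, 0, 0, 0, 0, 60],
  [1, 0, 0, 0, 0, 0, 60],
  [1, 0, 0, 0, 0, 0, 60],
  [0.4, 0, 0, 0, 0, 0, 60],
], squeeze=25)

```text
time: 4.05
tcp_pos: [215.1, 506.2, 302.7]
ee_rot: [[0.0, 0.997, 0.084], [-0.0, 0.084, -0.997], [-1.0, 0.0, 0.0]]
wrist_force: [-0.0, 0.5, -0.6]
finger_gap: 60.1
```

>>> step_arm([
  [0, 0, 0, 0, 0.712, 0.925, 60],
  [0, 0, 0, 0, 0.712, 0.925, 60],
  [0, 0, 0, 0, 0.712, 0.925, 60],
  [0, 0, 0, 0, 0.712, 0.925, 60],
  [0, 0, 0, 0, 0.712, 0.925, 60],
  [0, 0, 0, 0, 0.712, 0.925, 60],
  [0, 0, 0, 0, 0.712, 0.925, 60],
  [0, 0, 0, 0, 0.712, 0.925, 60],
  [0, 0, 0, 0, 0.712, 0.925, 60],
  [0, 0, 0, 0, 0.712, 0.925, 60],
  [0, 0, 0, 0, 0.712, 0.925, 60],
  [0, 0, 0, 0, 0.712, 0.925, 60],
  [0, 0, 0, 0, 0, 0, 60],
  [0, 0, 0, 0, 0, 0, 60],
])

```text
time: 5.45
tcp_pos: [452.0, 248.1, 302.6]
ee_rot: [[-0.0, 0.996, 0.086], [0.0, 0.086, -0.996], [-1.0, -0.0, -0.0]]
wrist_force: [0.4, 0.6, 0.0]
finger_gap: 59.7
```

```bash
python3 - <<'E'
from h import *
s=sense();print({k:np.round(s[k],3).tolist() for k in ("time","tcp_pos","ee_rot","wrist_force","joint_pos","finger_gap")})
S=capture("side");T=capture("top");cv2.imwrite("pics/s2.png",S);cv2.imwrite("pics/t2.png",T)
for c in("side","top"):
  for n,z in (("fork_grip",166),("fork_tool",98),("tool_stand",86),("bar_root",112)):
    r=tip_of(c,n);print(c,n,[(np.round(a['xy'],1).tolist(),round(a['score'],2),np.round(onz(c,a['xy'],z)).tolist()) for a in r[:2]])
p=np.array(s['tcp_pos']);print("tip proj",proj("side",p-[0,0,84]),proj("top",p-[0,0,84]))
a=crop("s",S,215,175,100,110,4);b=crop("t",T,150,150,80,88,5)
cv2.imwrite("pics/c2.png",np.hstack([a,b]))
E
```

```text
{'time': 5.45, 'tcp_pos': [451.965, 248.092, 302.643], 'ee_rot': [[-0.0, 0.996, 0.086], [0.0, 0.086, -0.996], [-1.0, -0.0, -0.0]], 'wrist_force': [0.371, 0.591, 0.049], 'joint_pos': [23.586, 16.53, 99.662, 0.009, 63.823, 18.672], 'finger_gap': 59.693}
side fork_grip [([263.8, 241.8], 0.68, [453.0, 247.0, 166.0])]
side fork_tool [([262.6, 266.1], 0.62, [453.0, 256.0, 98.0])]
side tool_stand [([266.4, 265.9], 0.79, [452.0, 233.0, 86.0])]
side bar_root [([264.4, 198.1], 0.57, [609.0, -140.0, 112.0]), ([222.0, 325.4], 0.43, [432.0, 534.0, 112.0])]
top fork_grip []
top fork_tool []
top tool_stand [([310.4, 177.3], 0.41, [621.0, -126.0, 86.0])]
top bar_root [([311.7, 175.5], 0.85, [612.0, -129.0, 112.0])]
tip proj [np.float64(263.7670405177467), np.float64(223.79663949792618)] [np.float64(200.66503988133522), np.float64(200.25880241028852)]
```

View pics/c2.png

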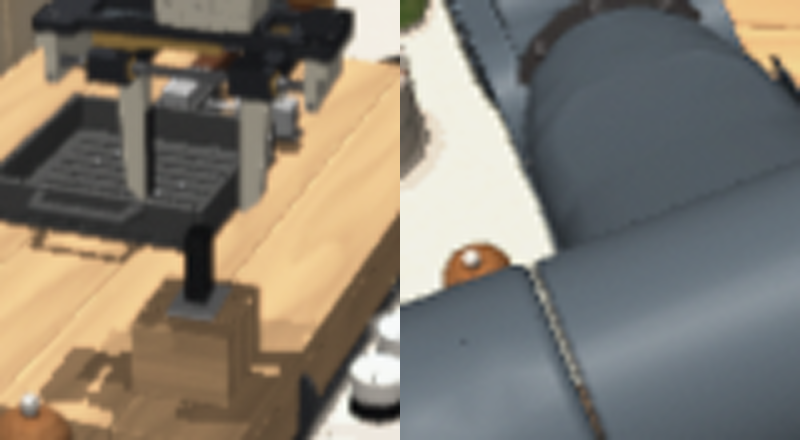

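>>> step_arm([
  [0, 0, 0, 0.7, 0, 0, 60],
  [0, 0, 0, 0.7, 0, 0, 60],
  [0, 0, 0, 0.7, 0, 0, 60],
  [0, 0, 0, 0.7, 0, 0, 60],
  [0, 0, 0, 0, 0, 0, 60],
  [0, 0, 0, 0, 0, 0, 8],
  [0, 0, 0, 0, 0, 0, 8],
  [0, 0, 0, 0, 0, 0, 8],
  [0, 0, 0, 0, 0, 0, 8],
  [0, 0, 0, 0, 0, 0, 8],
  [0, 0, 0, 0, 0, 0, 8],
])

```text
time: 7.05
tcp_pos: [452.1, 248.3, 232.9]
ee_rot: [[0.001, 0.996, 0.087], [0.0, 0.087, -0.996], [-1.0, 0.001, -0.0]]
wrist_force: [0.9, 0.7, 0.7]
finger_gap: 16.4
```

>>> step_arm([
  [0, 0, 0, -0.7, 0, 0, 8],
  [0, 0, 0, -0.7, 0, 0, 8],
  [0, 0, 0, -0.7, 0, 0, 8],
  [0, 0, 0, -0.7, 0, 0, 8],
  [0, 0, 0, 0, 0, 0, 8],
])

```text
time: 7.55
tcp_pos: [452.5, 248.5, 304.6]
ee_rot: [[0.003, 0.996, 0.087], [0.001, 0.087, -0.996], [-1.0, 0.003, -0.001]]
wrist_force: [0.3, -0.6, -0.7]
finger_gap: 16.2
```

```bash
python3 - <<'E'
from h import *
s=sense();print({k:np.round(s[k],3).tolist() for k in ("time","tcp_pos","wrist_force","finger_gap")})
S=capture("side");T=capture("top");cv2.imwrite("pics/s3.png",S);cv2.imwrite("pics/t3.png",T)
a=crop("s",S,240,180,60,40,7);b=crop("t",T,295,155,50,50,7)
a=cv2.copyMakeBorder(a,0,b.shape[0]-a.shape[0],0,0,cv2.BORDER_CONSTANT)
cv2.imwrite("pics/c3.png",np.hstack([a,b]));print(a.shape)
for n in("handle","channel","handle_grip","bar_root"):
  for c in("side","top"):
    print(c,n,[(np.round(a['xy'],1).tolist(),round(a['score'],2)) for a in tip_of(c,n)[:1]])
E
```

```text
{'time': 7.55, 'tcp_pos': [452.499, 248.541, 304.561], 'wrist_force': [0.27, -0.564, -0.75], 'finger_gap': 16.227}
(350, 420, 3)
side handle []
top handle [([310.5, 178.8], 0.73)]
side channel [([263.9, 265.3], 0.7)]
top channel [([312.5, 176.6], 0.6)]
side handle_grip []
top handle_grip [([323.8, 173.6], 0.6)]
side bar_root [([265.1, 197.1], 0.7)]
top bar_root [([309.4, 179.7], 0.58)]
```

View pics/c3.png

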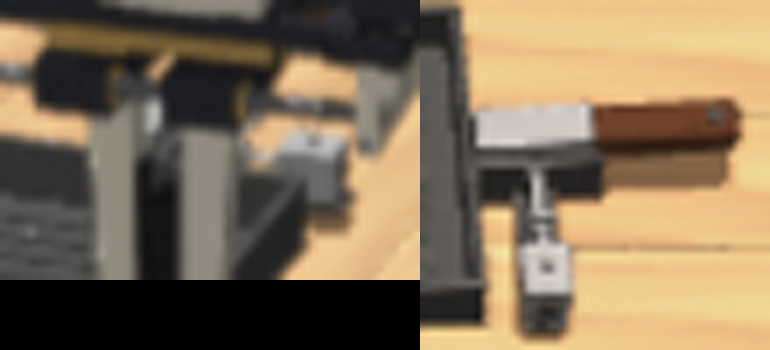

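```bash
python3 - <<'E'
from h import *
s=lambda u,v:[240+u/7-.43,180+v/7-.43]
t=lambda u,v:[295+(u-420)/7-.43,155+v/7-.43]
print("housing top c",tri(s(312,143),t(546,266)))
for z in(110,113,116): print(z,"root",onz("top",t(538,170),z),"hs L/R near edge",onz("top",t(522,292),z+12),onz("top",t(572,292),z+12),"far",onz("top",t(525,240),z+12),onz("top",t(567,240),z+12),"collar?",onz("top",t(541,215),z))
print("tongue corner", [onz("top",t(*q),133.5).round() for q in((478,108),(590,106),(595,147),(478,147))])
print("grip end", [onz("top",t(*q),133.5).round() for q in((738,100),(738,140))])
print("wall -x top corner outer", onz("top",t(600,168),124),"inner?",onz("top",t(600,152),124), "bottom",onz("top",t(600,198),94))
r=tip_of("side","bar_root")[0]['xy'];print(tri(r,t(538,172)))
E
```

```text
housing top c (array([ 532.06979874, -126.89239909,  122.19040532]), [np.float64(0.12885282457644406), np.float64(0.1288528245764095)])
110 root [ 598.24564   -127.0442196  110.       ] hs L/R near edge [ 516.96873217 -114.00831838  122.        ] [ 516.30591646 -139.10534958  122.        ] far [ 547.85638891 -117.13107545  122.        ] [ 547.28799435 -138.41638767  122.        ] collar? [ 570.46085091 -127.0781711   110.        ]
113 root [ 596.25073934 -126.79150296  113.        ] hs L/R near edge [ 515.13308162 -113.78172804  125.        ] [ 514.47170598 -138.82423193  125.        ] far [ 545.95362999 -116.89770042  125.        ] [ 545.38647035 -138.1367669   125.        ] collar? [ 568.52579703 -126.82538132  113.        ]
116 root [ 594.25583868 -126.53878631  116.        ] hs L/R near edge [ 513.29743106 -113.55513771  128.        ] [ 512.6374955  -138.54311429  128.        ] far [ 544.05087107 -116.6643254   128.        ] [ 543.48494636 -137.85714613  128.        ] collar? [ 566.59074316 -126.57259155  116.        ]
tongue corner [array([622., -96., 134.]), array([ 621., -154.,  134.]), array([ 596., -155.,  134.]), array([598., -95., 134.])]
grip end [array([ 623., -231.,  134.]), array([ 598., -228.,  134.])]
wall -x top corner outer [ 589.30533783 -157.72556447  124.        ] inner? [ 599.18500462 -158.35851441  124.        ] bottom [ 590.49816336 -159.74381269   94.        ]
(array([ 596.10475644, -125.88534514,  120.27344284]), [np.float64(4.956306902382709), np.float64(4.956306902382695)])
```

```bash
python3 - <<'E'
from h import *
T=cv2.imread("pics/t3.png");p=T[165:205,298:326]
b=cv2.resize(p,None,fx=15,fy=15,interpolation=cv2.INTER_LINEAR)
for v in range(165,205,5): cv2.putText(b,str(v),(0,(v-165)*15+12),0,.4,(0,0,255));cv2.line(b,(0,(v-165)*15+7),(8,(v-165)*15+7),(0,0,255))
for u in range(300,326,5): cv2.putText(b,str(u),((u-298)*15-5,12),0,.4,(0,0,255));cv2.line(b,((u-298)*15+7,14),((u-298)*15+7,20),(0,0,255))
cv2.imwrite("pics/c4.png",b)
print(T[168:204,309:315].mean(2).astype(int).tolist())
for v in range(172,200,2): print(v,onz("top",[311.5,v],110).round(1)[0],onz("top",[311.5,v],124).round(1)[0])
E
```

```text
[[190, 190, 190, 190, 189, 190], [188, 191, 188, 188, 191, 192], [198, 204, 196, 193, 204, 209], [199, 201, 200, 200, 202, 201], [198, 199, 200, 200, 200, 200], [199, 200, 201, 200, 201, 201], [202, 197, 195, 193, 192, 191], [201, 173, 163, 157, 149, 131], [77, 76, 74, 74, 77, 77], [85, 76, 64, 72, 78, 74], [97, 103, 106, 99, 92, 80], [37, 82, 126, 88, 41, 36], [42, 68, 164, 118, 45, 37], [37, 40, 184, 128, 48, 40], [58, 42, 180, 131, 85, 60], [92, 64, 180, 136, 91, 82], [89, 76, 172, 142, 107, 133], [84, 97, 153, 177, 152, 153], [86, 82, 93, 102, 86, 119], [82, 78, 127, 161, 116, 119], [80, 71, 85, 152, 108, 114], [79, 108, 117, 192, 155, 131], [148, 194, 204, 201, 202, 207], [159, 192, 197, 189, 192, 200], [148, 189, 198, 157, 154, 192], [122, 183, 201, 147, 122, 185], [111, 185, 203, 201, 202, 203], [91, 180, 203, 200, 200, 203], [94, 160, 183, 178, 177, 183], [89, 76, 80, 77, 70, 74], [88, 78, 74, 61, 63, 65], [89, 75, 62, 43, 36, 51], [85, 69, 60, 51, 53, 56], [95, 86, 61, 44, 69, 76], [116, 81, 65, 63, 65, 70], [163, 131, 126, 125, 126, 126]]
172 628.3 618.7
174 619.5 610.0
176 610.7 601.3
178 602.0 592.6
180 593.3 584.0
182 584.6 575.4
184 576.0 566.9
186 567.4 558.4
188 558.9 550.0
190 550.4 541.6
192 542.0 533.3
194 533.6 525.0
196 525.3 516.7
198 517.0 508.5
```

View pics/c4.png

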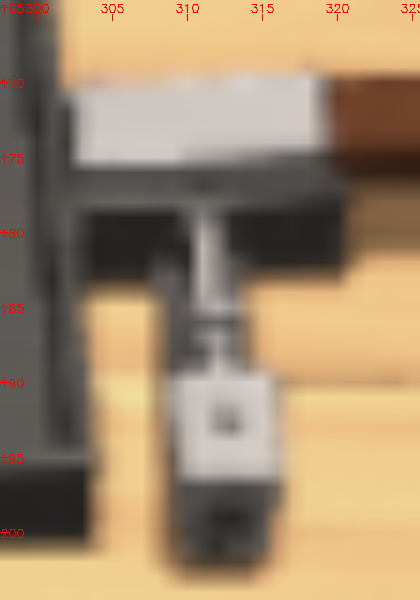

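Top crop: wall edge at row 178.5 (x≈590), bar at column 311.4 (y≈-127), housing from row 189.5, collar apparently around row 185–186 (gap ≈ 24). I'll move the fork above the gap near the wall.

>>> step_arm([
  [0.6, 0, 0, 0, 0, 0, 8],
  [0, 0, 0, 0, 0.293, 0.95, 8],
  [0, 0, 0, 0, 0.293, 0.95, 8],
  [0, 0, 0, 0, 0.293, 0.95, 8],
  [0, 0, 0, 0, 0.293, 0.95, 8],
  [0, 0, 0, 0, 0.293, 0.95, 8],
  [0, 0, 0, 0, 0.293, 0.95, 8],
  [0, 0, 0, 0, 0.293, 0.95, 8],
  [0, 0, 0, 0, 0.293, 0.95, 8],
  [0, 0, 0, 0, 0.293, 0.95, 8],
  [0, 0, 0, 0, 0.293, 0.95, 8],
  [0, 0, 0, 0, 0.293, 0.95, 8],
  [0, 0, 0, 0, 0.293, 0.95, 8],
  [0, 0, 0, 0, 0.293, 0.95, 8],
  [0, 0, 0, 0, 0.293, 0.95, 8],
  [0, 0, 0, 0, 0.293, 0.95, 8],
  [0, 0, 0, 0, 0.293, 0.95, 8],
  [0, 0, 0, 0.8, 0, 0, 8],
  [0, 0, 0, 0.4, 0, 0, 8],
  [0, 0, 0, 0, 0, 0, 8],
])

```text
time: 10.1
tcp_pos: [581.5, -127.1, 271.1]
ee_rot: [[-0.003, 0.999, 0.035], [0.001, 0.035, -0.999], [-1.0, -0.003, -0.001]]
wrist_force: [0.5, 0.2, -1.4]
finger_gap: 15.9
```

```bash
python3 - <<'E'
from h import *
s=sense();p=np.array(s['tcp_pos']);print({k:np.round(s[k],3).tolist() for k in ("time","tcp_pos","ee_rot","wrist_force","finger_gap","torque")})
S=capture("side");T=capture("top");cv2.imwrite("pics/s4.png",S);cv2.imwrite("pics/t4.png",T)
tip=p-[0,0,134.9]
print("tip",tip,proj("side",tip),proj("top",tip),proj("top",[590,-127,112]))
u,v=map(int,proj("side",tip))
a=crop("s",S,u-28,v-40,56,60,7);u,v=map(int,proj("top",tip))
b=crop("t",T,u-28,v-30,56,60,7)
cv2.imwrite("pics/c5.png",np.hstack([a,b]))
E
```

```text
{'time': 10.1, 'tcp_pos': [581.533, -127.081, 271.129], 'ee_rot': [[-0.003, 0.999, 0.035], [0.001, 0.035, -0.999], [-1.0, -0.003, -0.001]], 'wrist_force': [0.471, 0.156, -1.446], 'finger_gap': 15.869, 'torque': [-0.092, 0.087, -0.005]}
tip [ 581.5327376  -127.08137834  136.22855778] [np.float64(270.4106525689742), np.float64(194.0714774429212)] [np.float64(312.0464884525651), np.float64(178.6712338112984)] [np.float64(311.56529763611445), np.float64(180.44722338027609)]
```

View pics/c5.png

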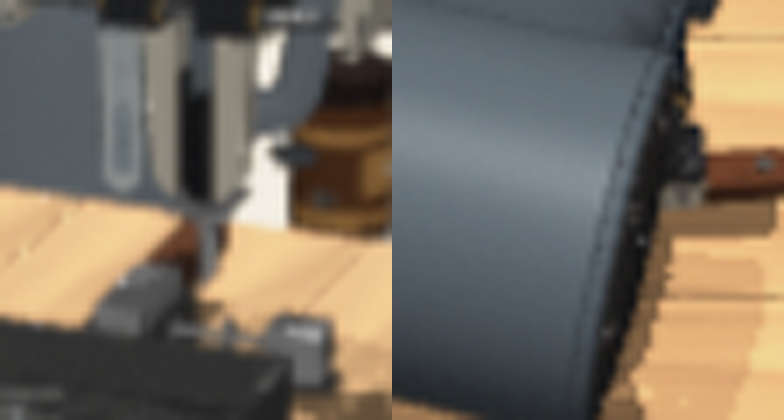

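>>> step_arm([
  [0, 0, 0, 0.2, 0, 0, 8],
  [0, 0, 0, 0.2, 0, 0, 8],
  [0, 0, 0, 0.06, 0, 0, 8],
  [0, 0, 0, 0.06, 0, 0, 8],
  [0, 0, 0, 0.06, 0, 0, 8],
  [0, 0, 0, 0.06, 0, 0, 8],
], squeeze=12)

```text
time: 10.8
tcp_pos: [582.2, -127.5, 256.7]
ee_rot: [[0.0, 0.999, 0.035], [-0.0, 0.035, -0.999], [-1.0, 0.0, 0.0]]
wrist_force: [-0.5, -0.5, -1.0]
finger_gap: 15.9
```

>>> step_arm([
  [0, 0, 0, 0.06, 0, 0, 8],
  [0, 0, 0, 0.06, 0, 0, 8],
])

```text
time: 11.0
tcp_pos: [582.2, -127.5, 253.7]
ee_rot: [[-0.0, 0.999, 0.035], [-0.0, 0.035, -0.999], [-1.0, -0.0, 0.0]]
wrist_force: [-0.6, -0.2, -0.5]
finger_gap: 16.0
```

>>> step_arm([
  [0, 0, 0, 0.06, 0, 0, 8],
  [0, 0, 0, 0.06, 0, 0, 8],
])

```text
time: 11.2
tcp_pos: [582.2, -127.5, 250.6]
ee_rot: [[0.0, 0.999, 0.034], [0.0, 0.034, -0.999], [-1.0, 0.0, -0.0]]
wrist_force: [0.1, -0.0, -0.0]
finger_gap: 16.1
```

>>> step_arm([
  [0, 0, 0, 0.05, 0, 0, 8],
  [0, 0, 0, 0.05, 0, 0, 8],
])

```text
time: 11.4
tcp_pos: [582.2, -127.4, 248.1]
ee_rot: [[-0.0, 0.999, 0.035], [0.0, 0.035, -0.999], [-1.0, 0.0, -0.0]]
wrist_force: [-0.1, -0.2, 0.2]
finger_gap: 15.7
```

>>> step_arm([
  [0, 0, 0, 0.05, 0, 0, 8],
  [0, 0, 0, 0.05, 0, 0, 8],
])

```text
time: 11.6
tcp_pos: [582.2, -127.5, 245.6]
ee_rot: [[0.0, 0.999, 0.035], [-0.0, 0.035, -0.999], [-1.0, 0.0, 0.0]]
wrist_force: [0.2, 0.1, -1.5]
finger_gap: 16.0
```

>>> step_arm([
  [0, 0, 0, 0.05, 0, 0, 8],
  [0, 0, 0, 0.05, 0, 0, 8],
])

```text
time: 11.8
tcp_pos: [582.2, -127.4, 243.1]
ee_rot: [[-0.0, 0.999, 0.034], [0.0, 0.034, -0.999], [-1.0, -0.0, -0.0]]
wrist_force: [-0.3, 1.3, -0.1]
finger_gap: 16.0
```

>>> step_arm([
  [0, 0, 0, 0.05, 0, 0, 8],
  [0, 0, 0, 0.05, 0, 0, 8],
])

```text
time: 12.0
tcp_pos: [582.2, -127.5, 240.7]
ee_rot: [[0.0, 0.999, 0.035], [-0.0, 0.035, -0.999], [-1.0, 0.0, 0.0]]
wrist_force: [0.3, -0.2, -0.4]
finger_gap: 15.6
```

>>> step_arm([
  [0, 0, 0, 0.05, 0, 0, 8],
  [0, 0, 0, 0.05, 0, 0, 8],
  [0, 0, 0, 0, 0, 0, 8],
])

```text
time: 12.3
tcp_pos: [582.1, -127.4, 238.1]
ee_rot: [[-0.0, 0.999, 0.035], [0.0, 0.035, -0.999], [-1.0, -0.0, -0.0]]
wrist_force: [-0.2, 0.1, -1.5]
finger_gap: 16.3
```

```bash
python3 - <<'E'
from h import *
s=sense();print(np.round(s['wrist_force'],2),np.round(s['torque'],3))
S=capture("side");cv2.imwrite("pics/s5.png",S)
cv2.imwrite("pics/c6.png",crop("s",S,240,155,60,60,10))
E
```

```text
[-0.22  0.08 -1.48] [-0.054  0.083  0.01 ]
```

View pics/c6.png

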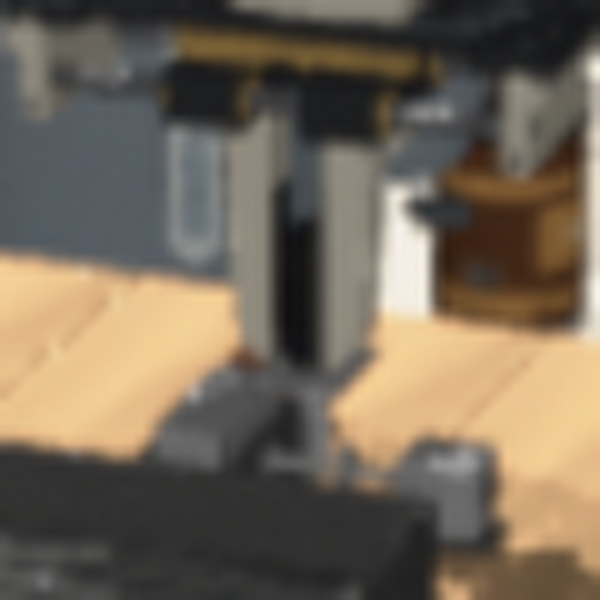

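>>> step_arm([
  [0, 0, 0, 0, 0, 0, 8],
  [0, 0, 0, 0, -0.08, 0, 8],
  [0, 0, 0, 0, -0.08, 0, 8],
  [0, 0, 0, 0, -0.08, 0, 8],
], squeeze=50)

```text
time: 12.75
tcp_pos: [576.0, -127.7, 238.3]
ee_rot: [[-0.0, 0.999, 0.035], [-0.0, 0.035, -0.999], [-1.0, -0.0, 0.0]]
wrist_force: [0.5, -0.7, -1.5]
finger_gap: 15.7
```

>>> step_arm([
  [0, 0, 0, 0, -0.06, 0, 8],
  [0, 0, 0, 0, -0.06, 0, 8],
])

```text
time: 12.95
tcp_pos: [573.0, -127.8, 238.3]
ee_rot: [[0.0, 0.999, 0.034], [0.0, 0.034, -0.999], [-1.0, 0.0, -0.0]]
wrist_force: [0.5, 0.9, -1.0]
finger_gap: 15.6
```

>>> step_arm([
  [0, 0, 0, 0, -0.06, 0, 8],
  [0, 0, 0, 0, -0.06, 0, 8],
])

```text
time: 13.15
tcp_pos: [570.6, -127.9, 238.4]
ee_rot: [[0.002, 0.999, 0.034], [-0.0, 0.034, -0.999], [-1.0, 0.002, 0.0]]
wrist_force: [3.9, 0.7, -3.5]
finger_gap: 15.6
```

>>> step_arm([
  [0, 0, 0, 0, -0.06, 0, 8],
  [0, 0, 0, 0, -0.06, 0, 8],
])

```text
time: 13.35
tcp_pos: [567.5, -127.9, 238.4]
ee_rot: [[0.001, 0.999, 0.035], [-0.0, 0.035, -0.999], [-1.0, 0.001, 0.0]]
wrist_force: [5.5, 0.8, -2.0]
finger_gap: 15.7
```

>>> step_arm([
  [0, 0, 0, 0, -0.06, 0, 8],
  [0, 0, 0, 0, -0.06, 0, 8],
])

```text
time: 13.55
tcp_pos: [564.3, -128.1, 238.3]
ee_rot: [[0.001, 0.999, 0.035], [-0.0, 0.035, -0.999], [-1.0, 0.001, 0.0]]
wrist_force: [4.8, 1.7, -2.8]
finger_gap: 15.6
```

>>> step_arm([
  [0, 0, 0, 0, -0.06, 0, 8],
  [0, 0, 0, 0, 0, 0, 8],
])

```text
time: 13.75
tcp_pos: [562.7, -128.1, 238.3]
ee_rot: [[0.0, 0.999, 0.034], [-0.0, 0.034, -0.999], [-1.0, 0.0, 0.0]]
wrist_force: [5.1, 0.3, -2.2]
finger_gap: 15.5
```

```bash
python3 - <<'E'
from h import *
s=sense();print(s['time'],np.round(s['wrist_force'],2),np.round(s['torque'],3))
S=capture("side");T=capture("top");cv2.imwrite("pics/s6.png",S);cv2.imwrite("pics/t6.png",T)
a=cv2.imread("pics/s5.png")
print([(c['xy'],c['score']) for c in tip_of("top","handle_grip")[:1]])
E
```

```text
13.75 [ 5.14  0.27 -2.22] [-0.002 -1.044  0.059]
[([323.9, 174.1], 0.68)]
```

>>> step_arm([
  [0, 0, 0, 0, -0.04, 0, 8],
  [0, 0, 0, 0, 0, 0, 8],
])

```text
time: 14.1
tcp_pos: [561.8, -128.2, 238.3]
ee_rot: [[0.0, 0.999, 0.035], [-0.0, 0.035, -0.999], [-1.0, 0.0, 0.0]]
wrist_force: [4.7, 0.4, -2.3]
finger_gap: 15.7
```

>>> step_arm([
  [0, 0, 0, 0, -0.04, 0, 8],
  [0, 0, 0, 0, 0, 0, 8],
])

```text
time: 14.3
tcp_pos: [560.8, -128.2, 238.3]
ee_rot: [[0.0, 0.999, 0.035], [-0.0, 0.035, -0.999], [-1.0, 0.0, 0.0]]
wrist_force: [4.5, 0.8, -2.0]
finger_gap: 15.5
```

```bash
python3 - <<'E'
from h import *
s=sense();print(s['time'],np.round(s['wrist_force'],2),np.round(s['torque'],3))
S=capture("side");T=capture("top");cv2.imwrite("pics/s7.png",S);cv2.imwrite("pics/t7.png",T)
f=lambda n:cv2.imread(f"pics/{n}.png").astype(int)
for a,b in(("t4","t7"),("t6","t7"),("s5","s7"),("s6","s7")):
    A=f(a);B=f(b);w=(slice(160,190),slice(315,350)) if a[0]=='t' else (slice(185,205),slice(252,268))
    print(a,b,np.abs(A[w]-B[w]).mean())
print([(c['xy'],c['score']) for c in tip_of("top","handle_grip")[:1]])
E
```

```text
14.3 [ 4.46  0.81 -1.98] [ 0.153 -1.074 -0.022]
t4 t7 15.645714285714286
t6 t7 2.3558730158730157
s5 s7 13.295833333333333
s6 s7 2.503125
[([327.3, 169.2], 0.52)]
```

```bash
python3 - <<'E'
from h import *
f=lambda n:cv2.imread(f"pics/{n}.png")
a=[crop("t",f(n),305,150,45,50,5) for n in("t3","t6","t7")]
b=[crop("s",f(n),240,175,45,40,5) for n in("s5","s6","s7")]
cv2.imwrite("pics/c7.png",np.vstack([np.hstack(a),np.hstack(b)]))
E
```

```text
(no output)
```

View pics/c7.png

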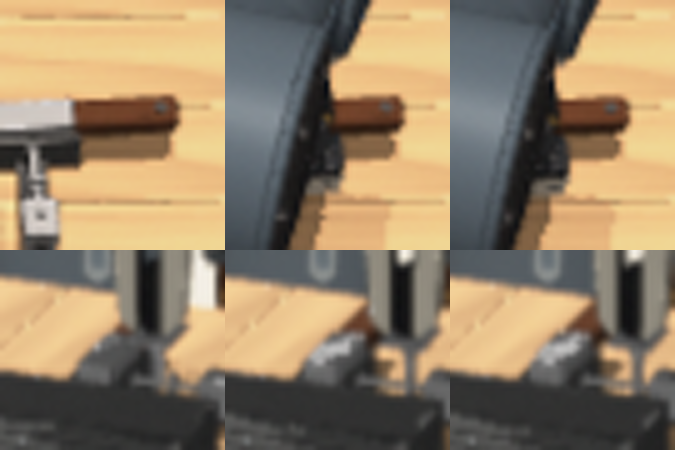

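Handle grip is at the same rows in all three – not popped yet; continue gently.

>>> step_arm([
  [0, 0, 0, 0, -0.04, 0, 8],
  [0, 0, 0, 0, 0, 0, 8],
  [0, 0, 0, 0, 0, 0, 8],
])

```text
time: 14.75
tcp_pos: [559.8, -128.2, 238.3]
ee_rot: [[0.0, 0.999, 0.035], [-0.0, 0.035, -0.999], [-1.0, 0.0, 0.0]]
wrist_force: [3.6, -0.8, -1.4]
finger_gap: 15.8
```

```bash
cat > chk.py <<'E'
from h import *
import sys
n=sys.argv[1];T=capture("top");cv2.imwrite(f"pics/{n}.png",T)
ref=cv2.imread("pics/t7.png")[165:185,332:342].astype(float).mean(2).mean(1);c=T[165:185,332:342].astype(float).mean(2).mean(1)
print(np.round(ref).astype(int).tolist());print(np.round(c).astype(int).tolist());s=sense();print(s['time'],np.round(s['wrist_force'],2))
E
python3 chk.py t8
```

```text
[187, 188, 190, 184, 139, 92, 86, 85, 82, 70, 59, 88, 130, 126, 127, 126, 141, 180, 187, 189]
[187, 186, 170, 87, 90, 84, 79, 72, 53, 82, 145, 163, 133, 134, 135, 132, 142, 181, 187, 189]
14.8 [ 5.53  0.31 -1.99]
```

Popped (edge rose ≈1.7 px ≈ 10 mm). Hold briefly, ease forward, and lift out.

>>> step_arm([
  [0, 0, 0, 0, 0, 0, 8],
  [0, 0, 0, 0, 0, 0, 8],
  [0, 0, 0, 0, 0.05, 0, 8],
  [0, 0, 0, 0, 0.1, 0, 8],
  [0, 0, 0, 0, 0.1, 0, 8],
  [0, 0, 0, 0, 0.1, 0, 8],
  [0, 0, 0, 0, 0, 0, 8],
])

```text
time: 15.5
tcp_pos: [568.5, -127.9, 238.1]
ee_rot: [[-0.001, 0.999, 0.035], [0.0, 0.035, -0.999], [-1.0, -0.001, -0.0]]
wrist_force: [0.1, 0.4, -1.8]
finger_gap: 15.8
```

>>> step_arm([
  [0, 0, 0, -0.1, 0, 0, 8],
  [0, 0, 0, -0.1, 0, 0, 8],
  [0, 0, 0, -0.2, 0, 0, 8],
  [0, 0, 0, -0.3, 0, 0, 8],
  [0, 0, 0, -0.5, 0, 0, 8],
  [0, 0, 0, -0.7, 0, 0, 8],
  [0, 0, 0, -0.7, 0, 0, 8],
  [0, 0, 0, -0.3, 0, 0, 8],
  [0, 0, 0, 0, 0, 0, 8],
])

```text
time: 16.4
tcp_pos: [568.7, -128.0, 312.2]
ee_rot: [[0.002, 0.999, 0.034], [-0.001, 0.034, -0.999], [-1.0, 0.002, 0.001]]
wrist_force: [0.1, -0.2, -1.1]
finger_gap: 15.9
```

```bash
python3 chk.py t9
```

```text
[187, 188, 190, 184, 139, 92, 86, 85, 82, 70, 59, 88, 130, 126, 127, 126, 141, 180, 187, 189]
[187, 182, 141, 89, 89, 80, 78, 69, 49, 102, 176, 148, 131, 134, 135, 142, 170, 181, 187, 189]
16.45 [-0.03  0.44 -0.98]
```

>>> step_arm([
  [0, 0, 0, 0, -0.2585, -0.9505, 8],
  [0, 0, 0, 0, -0.2585, -0.9505, 8],
  [0, 0, 0, 0, -0.2585, -0.9505, 8],
  [0, 0, 0, 0, -0.2585, -0.9505, 8],
  [0, 0, 0, 0, -0.2585, -0.9505, 8],
  [0, 0, 0, 0, -0.2585, -0.9505, 8],
  [0, 0, 0, 0, -0.2585, -0.9505, 8],
  [0, 0, 0, 0, -0.2585, -0.9505, 8],
  [0, 0, 0, 0, -0.2585, -0.9505, 8],
  [0, 0, 0, 0, -0.2585, -0.9505, 8],
  [0, 0, 0, 0, -0.2585, -0.9505, 8],
  [0, 0, 0, 0, -0.2585, -0.9505, 8],
  [0, 0, 0, 0, -0.2585, -0.9505, 8],
  [0, 0, 0, 0, -0.2585, -0.9505, 8],
  [0, 0, 0, 0, -0.2585, -0.9505, 8],
  [0, 0, 0, 0, -0.2585, -0.9505, 8],
  [-0.6, 0, 0, 0, 0, 0, 8],
  [0, 0, 0, 0, 0, 0, 8],
  [0, 0, 0, 0, 0, 0, 8],
])

```text
time: 18.35
tcp_pos: [451.9, 248.2, 310.1]
ee_rot: [[-0.001, 0.996, 0.085], [-0.001, 0.085, -0.996], [-1.0, -0.001, 0.0]]
wrist_force: [-0.5, -0.5, -1.1]
finger_gap: 15.9
```

```bash
python3 - <<'E'
from h import *
S=capture("side");cv2.imwrite("pics/s10.png",S)
cv2.imwrite("pics/c8.png",np.hstack([crop("s",S,235,190,60,85,6),crop("s",cv2.imread("pics/s3.png"),235,190,60,85,6)]))
E
```

```text
(no output)
```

View pics/c8.png

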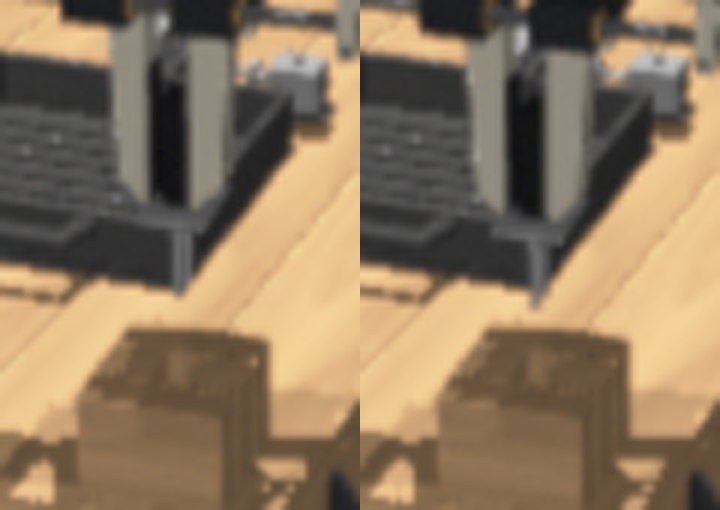

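>>> step_arm([
  [0, 0, 0, 0.5, 0, 0, 8],
  [0, 0, 0, 0.5, 0, 0, 8],
  [0, 0, 0, 0.3, 0, 0, 8],
  [0, 0, 0, 0.3, 0, 0, 8],
  [0, 0, 0, 0.3, 0, 0, 8],
  [0, 0, 0, 0, 0, 0, 8],
], squeeze=20)

```text
time: 19.0
tcp_pos: [451.7, 248.3, 262.2]
ee_rot: [[-0.001, 0.996, 0.087], [-0.001, 0.087, -0.996], [-1.0, -0.002, 0.0]]
wrist_force: [-0.7, -0.0, -0.8]
finger_gap: 15.6
```

>>> step_arm([
  [0, 0, 0, 0.3, 0, 0, 8],
  [0, 0, 0, 0.3, 0, 0, 8],
  [0, 0, 0, 0.3, 0, 0, 8],
  [0, 0, 0, 0.2, 0, 0, 8],
  [0, 0, 0, 0, 0, 0, 8],
])

```text
time: 19.5
tcp_pos: [451.7, 248.4, 234.9]
ee_rot: [[-0.001, 0.996, 0.087], [-0.001, 0.087, -0.996], [-1.0, -0.001, 0.0]]
wrist_force: [-0.1, -0.2, -1.6]
finger_gap: 15.7
```

>>> step_arm([
  [0, 0, 0, 0.06, 0, 0, 8],
  [0, 0, 0, 0.04, 0, 0, 8],
  [0, 0, 0, 0, 0, 0, 8],
])

```text
time: 19.8
tcp_pos: [452.0, 248.5, 233.3]
ee_rot: [[0.0, 0.996, 0.087], [0.0, 0.087, -0.996], [-1.0, 0.0, -0.0]]
wrist_force: [-0.4, 0.6, -0.8]
finger_gap: 16.0
```

>>> step_arm([
  [0, 0, 0, 0, 0, 0, 20],
  [0, 0, 0, 0, 0, 0, 40],
  [0, 0, 0, 0, 0, 0, 60],
  [0, 0, 0, 0, 0, 0, 60],
  [0, 0, 0, -0.5, 0, 0, 60],
  [0, 0, 0, -1, 0, 0, 60],
  [0, 0, 0, -1, 0, 0, 60],
  [0, 0, 0, -0.7, 0, 0, 60],
  [0, 0, 0, 0, 0, 0, 60],
])

```text
time: 20.7
tcp_pos: [452.7, 248.8, 316.2]
ee_rot: [[0.004, 0.996, 0.087], [0.002, 0.087, -0.996], [-1.0, 0.005, -0.002]]
wrist_force: [0.9, -0.5, -0.1]
finger_gap: 60.0
```

```bash
python3 - <<'E'
from h import *
S=capture("side");cv2.imwrite("pics/s11.png",S)
cv2.imwrite("pics/c9.png",np.hstack([crop("s",S,235,190,60,85,6),crop("s",cv2.imread("pics/s2.png"),235,190,60,85,6)]))
E
```

```text
(no output)
```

View pics/c9.png

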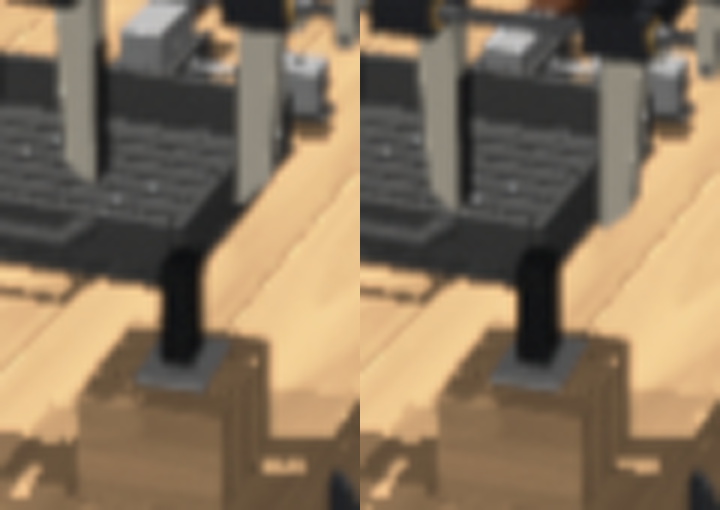

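>>> step_arm([
  [0.6, 0, 0, 0, 0, 0, 60],
  [0, 0, 0, 0, 0.318, 0.96, 60],
  [0, 0, 0, 0, 0.318, 0.96, 60],
  [0, 0, 0, 0, 0.318, 0.96, 60],
  [0, 0, 0, 0, 0.318, 0.96, 60],
  [0, 0, 0, 0, 0.318, 0.96, 60],
  [0, 0, 0, 0, 0.318, 0.96, 60],
  [0, 0, 0, 0, 0.318, 0.96, 60],
  [0, 0, 0, 0, 0.318, 0.96, 60],
  [0, 0, 0, 0, 0.318, 0.96, 60],
  [0, 0, 0, 0, 0.318, 0.96, 60],
  [0, 0, 0, 0, 0.318, 0.96, 60],
  [0, 0, 0, 0, 0.318, 0.96, 60],
  [0, 0, 0, 0, 0.318, 0.96, 60],
  [0, 0, 0, 0, 0.318, 0.96, 60],
  [0, 0, 0, 0, 0.318, 0.96, 60],
  [0, 0, 0, 0, 0.318, 0.96, 60],
  [0, 0, 0, 0, 0.318, 0.96, 60],
  [0, 0, 0, 0, 0.318, 0.96, 60],
  [0, 0, 0, 0, 0, 0, 60],
])

```text
time: 22.75
tcp_pos: [610.0, -180.6, 311.6]
ee_rot: [[-0.002, 0.999, 0.032], [0.0, 0.032, -0.999], [-1.0, -0.002, -0.0]]
wrist_force: [0.4, 0.8, 0.1]
finger_gap: 60.2
```

>>> step_arm([
  [0, 0, 0, 0.8, 0, 0, 60],
  [0, 0, 0, 0.8, 0, 0, 60],
  [0, 0, 0, 0.6, 0, 0, 60],
  [0, 0, 0, 0, 0, 0, 60],
])

```text
time: 23.15
tcp_pos: [609.0, -177.5, 255.6]
ee_rot: [[-0.004, 0.999, 0.035], [0.002, 0.035, -0.999], [-1.0, -0.004, -0.002]]
wrist_force: [-0.5, 0.6, 0.5]
finger_gap: 59.9
```

```bash
python3 - <<'E'
from h import *
T=capture("top");S=capture("side");cv2.imwrite("pics/t12.png",T);cv2.imwrite("pics/s12.png",S)
for c in("top","side"):
  for n,z in(("handle_grip",134),("handle",110)):
    print(c,n,[(np.round(a['xy'],1).tolist(),round(a['score'],2),onz(c,a['xy'],z).round()) for a in tip_of(c,n)[:2]])
T9=cv2.imread("pics/t9.png");print(T9[165:176,322:350].mean(2).astype(int)[:,::3].tolist())
print([onz("top",q,144).round() for q in((340,166.7),(340,173.5),(345,170))])
E
```

```text
top handle_grip [([405.1, 229.7], 0.17, array([ 371., -426.,  134.]))]
top handle []
side handle_grip [([268.0, 189.1], 0.6, array([ 608., -171.,  134.]))]
side handle [([262.2, 202.8], 0.67, array([ 602., -105.,  110.]))]
[[41, 36, 54, 180, 187, 186, 184, 184, 183, 186], [35, 34, 52, 171, 183, 178, 185, 185, 183, 182], [30, 36, 60, 137, 146, 115, 172, 187, 185, 183], [27, 43, 76, 73, 75, 80, 105, 186, 183, 182], [25, 22, 30, 81, 72, 85, 107, 189, 188, 189], [33, 50, 59, 76, 70, 61, 84, 190, 188, 201], [67, 102, 100, 74, 70, 69, 68, 175, 171, 200], [77, 103, 94, 59, 56, 53, 71, 194, 194, 194], [70, 97, 97, 32, 31, 30, 78, 194, 192, 193], [70, 74, 75, 68, 73, 95, 145, 191, 191, 192], [85, 127, 118, 138, 147, 185, 194, 194, 193, 194]]
[array([ 625., -230.,  144.]), array([ 596., -227.,  144.]), array([ 610., -246.,  144.])]
```

>>> step_arm([
  [0, 0, 0, 0.6, 0, 0, 60],
  [0, 0, 0, 0.6, 0, 0, 60],
  [0, 0, 0, 0.6, 0, 0, 60],
  [0, 0, 0, 0.4, 0, 0, 60],
  [0, 0, 0, 0, 0, 0, 60],
  [0, 0, 0, 0, 0, 0, 40],
  [0, 0, 0, 0, 0, 0, 30],
  [0, 0, 0, 0, 0, 0, 25],
  [0, 0, 0, 0, 0, 0, 15],
  [0, 0, 0, 0, 0, 0, 15],
  [0, 0, 0, 0, 0, 0, 15],
], squeeze=20)

```text
time: 24.55
tcp_pos: [611.5, -178.8, 204.4]
ee_rot: [[0.006, 0.999, 0.034], [-0.002, 0.034, -0.999], [-1.0, 0.006, 0.002]]
wrist_force: [9.4, -1.2, 0.6]
finger_gap: 23.9
```

>>> step_arm([
  [0, 0, 0, 0, 0, 0, 15],
  [0, 0, 0, 0, 0, 0, 15],
], squeeze=40)

```text
time: 24.75
tcp_pos: [611.6, -178.8, 204.4]
ee_rot: [[0.006, 0.999, 0.034], [-0.002, 0.034, -0.999], [-1.0, 0.006, 0.002]]
wrist_force: [9.3, -2.2, -1.1]
finger_gap: 23.8
```

>>> step_arm([
  [0, 0, 0, 0, 0.08, 0, 15],
  [0, 0, 0, 0, 0, 0, 15],
  [0, 0, 0, 0, 0, 0, 15],
])

```text
time: 25.05
tcp_pos: [612.6, -178.7, 204.0]
ee_rot: [[0.003, 0.999, 0.034], [-0.001, 0.034, -0.999], [-1.0, 0.003, 0.001]]
wrist_force: [4.8, -4.0, 2.3]
finger_gap: 24.2
```

>>> step_arm([
  [0, 0, 0, 0, 0.08, 0, 15],
  [0, 0, 0, 0, 0, 0, 15],
  [0, 0, 0, -0.1, 0, 0, 15],
  [0, 0, 0, -0.1, 0, 0, 15],
  [0, 0, 0, -0.1, 0, 0, 15],
])

```text
time: 25.55
tcp_pos: [614.0, -178.0, 210.4]
ee_rot: [[0.0, 0.999, 0.034], [0.0, 0.034, -0.999], [-1.0, 0.0, -0.0]]
wrist_force: [4.3, -1.7, -4.9]
finger_gap: 23.9
```

>>> step_arm([
  [0, 0, 0, -0.2, 0, 0, 15],
  [0, 0, 0, -0.2, 0, 0, 15],
  [0, 0, 0, -0.2, 0, 0, 15],
])

```text
time: 25.85
tcp_pos: [613.6, -177.8, 226.0]
ee_rot: [[-0.001, 0.999, 0.035], [0.001, 0.035, -0.999], [-1.0, -0.001, -0.001]]
wrist_force: [0.2, 0.6, -1.7]
finger_gap: 23.8
```

>>> step_arm([
  [0, 0, 0, -0.5, 0, 0, 15],
  [0, 0, 0, -0.5, 0, 0, 15],
  [0, 0, 0, -0.5, 0, 0, 15],
  [0, 0, 0, -0.5, 0, 0, 15],
  [0, 0, 0, 0, -0.3, 0.45, 15],
  [0, 0, 0, 0, -0.539, 0.882, 15],
  [0, 0, 0, 0, -0.539, 0.882, 15],
  [0, 0, 0, 0, -0.539, 0.882, 15],
  [0, 0, 0, 0, -0.539, 0.882, 15],
  [0, 0, 0, 0, -0.539, 0.882, 15],
  [0, 0, 0, 0, -0.539, 0.882, 15],
  [0, 0, 0, 0, -0.539, 0.882, 15],
  [0, 0, 0, 0, -0.539, 0.882, 15],
  [0, 0, 0, 0, -0.539, 0.882, 15],
  [0, 0, 0, 0, -0.539, 0.882, 15],
  [0, 0, 0, 0, -0.539, 0.882, 15],
  [0, 0, 0, 0, -0.539, 0.882, 15],
  [0, 0, 0, 0, -0.539, 0.882, 15],
  [0, 0, 0, 0, -0.24, 0.43, 15],
  [0, 0, 0, 0, 0, 0, 15],
])

```text
time: 27.85
tcp_pos: [434.8, -494.3, 275.3]
ee_rot: [[-0.0, 0.999, 0.033], [0.0, 0.033, -0.999], [-1.0, -0.0, -0.0]]
wrist_force: [1.0, 0.1, -0.5]
finger_gap: 23.7
```

```bash
python3 - <<'E'
from h import *
T=capture("top");S=capture("side");cv2.imwrite("pics/t13.png",T);cv2.imwrite("pics/s13.png",S)
s=sense();print(s['time'],np.round(s['tcp_pos'],1),s['finger_gap'],np.round(s['wrist_force'],1),np.round(s['torque'],2))
for n in("trivet","handle_grip","handle"):
    print(n,[(np.round(a['xy'],1).tolist(),round(a['score'],2),onz("top",a['xy'],0 if n=="trivet" else 200).round()) for a in tip_of("top",n)[:1]])
for n in("t12","t0","top0"):
    im=cv2.imread(f"pics/{n}.png")
    if im is None: continue
    g=im[190:268,365:448].mean(2);m=(g<70).astype(np.uint8);m=cv2.morphologyEx(m,cv2.MORPH_CLOSE,np.ones((7,7),np.uint8));k,l,st,ce=cv2.connectedComponentsWithStats(m);j=1+st[1:,4].argmax();x,y,w,h,_=st[j];print(n,x+365,y+190,w,h,onz("top",[x+365+w/2-.5,y+190+h/2-.5],12).round())
E
```

```text
27.95 [ 436.1 -492.7  275.5] 23.71094833186501 [-0.4 -0.2 -1.2] [-0.12  0.06 -0.01]
trivet [([403.6, 229.9], 0.94, array([ 438., -461.,    0.]))]
handle_grip [([427.4, 201.9], 0.58, array([ 437., -495.,  200.]))]
handle [([409.8, 208.0], 0.55, array([ 416., -434.,  200.]))]
t12 369 200 68 58 [ 438. -454.   12.]
top0 369 200 68 58 [ 438. -454.   12.][ WARN:0@6.380] global loadsave.cpp:275 findDecoder imread_('pics/t0.png'): can't open/read file: check file path/integrity
```

>>> step_arm([
  [0, 0, 0, 0.8, 0, 0, 15],
  [0, 0, 0, 0.8, 0, 0, 15],
  [0, 0, 0, 0.8, 0, 0, 15],
  [0, 0, 0, 0.8, 0, 0, 15],
  [0, 0, 0, 0.8, 0, 0, 15],
  [0, 0, 0, 0.8, 0, 0, 15],
  [0, 0, 0, 0.6, 0, 0, 15],
  [0, 0, 0, 0.4, 0, 0, 15],
  [0, 0, 0, 0.2, 0, 0, 15],
  [0, 0, 0, 0, 0, 0, 15],
  [0, 0, 0, 0, 0, 0, 15],
])

```text
time: 29.2
tcp_pos: [436.3, -493.4, 126.5]
ee_rot: [[0.001, 0.999, 0.035], [-0.001, 0.035, -0.999], [-1.0, 0.001, 0.001]]
wrist_force: [0.5, 0.5, -2.4]
finger_gap: 23.5
```

>>> step_arm([
  [0, 0, 0, 0.08, 0, 0, 15],
  [0, 0, 0, 0.08, 0, 0, 15],
  [0, 0, 0, 0.08, 0, 0, 15],
  [0, 0, 0, 0, 0, 0, 15],
])

```text
time: 29.6
tcp_pos: [435.9, -493.1, 119.5]
ee_rot: [[-0.0, 0.999, 0.035], [0.0, 0.035, -0.999], [-1.0, -0.0, -0.0]]
wrist_force: [0.8, 0.5, -0.6]
finger_gap: 23.3
```

>>> step_arm([
  [0, 0, 0, 0.05, 0, 0, 15],
  [0, 0, 0, 0.05, 0, 0, 15],
  [0, 0, 0, 0, 0, 0, 15],
])

```text
time: 29.9
tcp_pos: [436.0, -493.1, 117.0]
ee_rot: [[-0.0, 0.999, 0.035], [0.0, 0.035, -0.999], [-1.0, -0.0, -0.0]]
wrist_force: [0.6, -0.5, -1.1]
finger_gap: 23.9
```

>>> step_arm([
  [0, 0, 0, 0.05, 0, 0, 15],
  [0, 0, 0, 0.05, 0, 0, 15],
  [0, 0, 0, 0, 0, 0, 15],
])

```text
time: 30.2
tcp_pos: [436.0, -493.3, 114.8]
ee_rot: [[0.0, 0.999, 0.035], [-0.0, 0.035, -0.999], [-1.0, 0.0, 0.0]]
wrist_force: [-0.5, -0.4, 1.1]
finger_gap: 23.8
```

>>> step_arm([
  [0, 0, 0, 0.05, 0, 0, 15],
  [0, 0, 0, 0, 0, 0, 15],
  [0, 0, 0, 0, 0, 0, 15],
])

```text
time: 30.5
tcp_pos: [436.3, -493.3, 114.1]
ee_rot: [[0.001, 0.999, 0.034], [-0.001, 0.034, -0.999], [-1.0, 0.001, 0.001]]
wrist_force: [1.3, 0.4, 4.6]
finger_gap: 23.7
```

Contact at the expected height (TCP z≈114). Release slowly and retreat.

>>> step_arm([
  [0, 0, 0, 0, 0, 0, 26],
  [0, 0, 0, 0, 0, 0, 30],
  [0, 0, 0, 0, 0, 0, 40],
  [0, 0, 0, 0, 0, 0, 60],
  [0, 0, 0, 0, 0, 0, 70],
  [0, 0, 0, 0, 0, 0, 70],
  [0, 0, 0, -0.4, 0, 0, 70],
  [0, 0, 0, -0.8, 0, 0, 70],
  [0, 0, 0, -1, 0, 0, 70],
  [0, 0, 0, -1, 0, 0, 70],
  [0, 0, 0, -1, 0, 0, 70],
  [0, 0, 0, -1, 0, 0, 70],
  [0, 0, 0, -1, 0, 0, 70],
  [0, 0, 0, 0, 0, 0, 70],
  [0, 0, 0, 0, 0, 0, 70],
], squeeze=10)

```text
time: 32.0
tcp_pos: [436.0, -493.1, 269.0]
ee_rot: [[0.001, 0.999, 0.035], [-0.001, 0.035, -0.999], [-1.0, 0.0, 0.001]]
wrist_force: [-0.0, 0.5, 0.5]
finger_gap: 69.9
```

```bash
python3 - <<'E'
from h import *
def cap():
    a=capture("top"),capture("side");return a
T,S=cap();cv2.imwrite("pics/t14.png",T);cv2.imwrite("pics/s14.png",S)
s=sense();print(s['time'],np.round(s['tcp_pos'],1),s['finger_gap'],np.round(s['wrist_force'],1))
for c,n,z in(("top","handle",20),("top","handle_grip",44),("top","trivet",0),("side","fork_tool",98),("side","fork_grip",166),("side","pepper_mill",0),("side","spice_jar",0)):
    print(c,n,[(np.round(a['xy'],1).tolist(),round(a['score'],2),onz(c,a['xy'],z).round()) for a in tip_of(c,n)[:1]])
r=masks_of("top","handle")
if r: v,u=np.nonzero(r[0]['pixels']);print("mask",r[0]['score'],u.min(),u.max(),v.min(),v.max(),onz("top",[u.min(),v.mean()],45).round(),onz("top",[u.max(),v.mean()],45).round())
A=cv2.imread("pics/s11.png").astype(int);w=(slice(228,275),slice(245,282));print("fork diff",np.abs(A[w]-S[w]).mean())
w=(slice(265,350),slice(205,285));print("mill/jar diff",np.abs(cv2.imread("pics/s2.png").astype(int)[w]-S[w]).mean())
E
```

```text
32.1 [ 435.7 -492.8  267.5] 69.9992649436146 [ 0.8 -0.  -1. ]
top handle [([398.1, 231.6], 0.53, array([ 422., -434.,   20.]))]
top handle_grip [([416.3, 224.1], 0.64, array([ 438., -497.,   44.]))]
top trivet [([405.4, 232.8], 0.6, array([ 426., -466.,    0.]))]
side fork_tool [([263.0, 266.2], 0.49, array([452., 256.,  98.]))]
side fork_grip [([266.0, 238.5], 0.69, array([454., 228., 166.]))]
side pepper_mill [([223.9, 325.9], 0.91, array([497., 406.,   0.]))]
side spice_jar [([264.2, 344.0], 0.95, array([377., 433.,   0.]))]
mask 0.83 391 430 221 232 [ 431. -405.   45.] [ 427. -543.   45.]
fork diff 23.464059804485338
mill/jar diff 12.024607843137256
```

```bash
python3 - <<'E'
from h import *
S=cv2.imread("pics/s14.png");A=cv2.imread("pics/side0.png")
w=(slice(228,275),slice(245,280));print("fork vs start",np.abs(A[w].astype(int)-S[w]).mean())
t=A[228:258,255:275]
r=cv2.matchTemplate(S[218:268,245:285],t,cv2.TM_CCOEFF_NORMED);print("match",cv2.minMaxLoc(r),"expect loc (10,10)")
for n,(a,b,c,d) in dict(mill=(272,330,210,236),jar=(316,350,252,274)).items():
    r=cv2.matchTemplate(S[a-10:b+10,c-10:d+10],A[a:b,c:d],cv2.TM_CCOEFF_NORMED);print(n,cv2.minMaxLoc(r)[1::2])
T1=cv2.imread("pics/t14.png");T2=capture("top");w=(slice(190,268),slice(365,448));print("handle still:",np.abs(T1[w].astype(int)-T2[w]).mean())
job_done()
E
```

```text
fork vs start 2.7444782168186426
match (-0.48548078536987305, 0.9765618443489075, (2, 20), (10, 10)) expect loc (10,10)
mill (0.9954499006271362, (10, 10))
jar (0.9999532699584961, (10, 10))
handle still: 0.9766244465039646
the job is handed in; nothing more can be done
```

I handed the job in at about 32 s of the 64 s allowed. The handle is off the pan and lies on the trivet, and the forked tool is back in its stand. No verdict was reported.

- **Release:** I drew the spring bar back with the fork until the handle popped up. The wrist force during the pull read at most about 5.5 N, so the bar was not forced. The overhead view showed the handle about 10 mm higher, and it stayed up after the fork was taken away.
- **Tool:** The fork is back in its stand. In the last side picture it matches the start picture with no shift (match score 0.98).
- **Handle:** I set it down slowly on the trivet and felt contact at the expected height. Its origin is about 30 mm from the trivet's centre by the camera. Two pictures taken one after the other showed it still.
- **Bystanders:** The pepper mill and spice jar had not moved in the side picture (match scores above 0.99).
- **Gripper:** It is open and about 150 mm above where it let go of the handle, touching nothing.

**Checks that disagreed:**
- When I gripped the handle there was a side push of about 9 N, because I was roughly 2 mm off to one side. I mostly eased it off before lifting, and about 4 N was still showing as the lift began.
- A direct comparison of the fork's last picture with the one taken just after I put it back gave a large difference. I put that down to the hand's shadow, because the comparison with the start picture agreed.

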